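Press a keyed test shaft home in the pulley hub of a drive jig

TASK

Lift the blue pot off the hub of the grey jig by its handle and set it upright in the middle of the round black pad, without tipping or dropping it. Take the keyed shaft from its wooden holder by its orange head, put its tip in the hub and, pushing lightly, turn it until the key slips into the keyway, then push it fully home against the spring, its round shoulder flush on the hub. Finish still gripping the head and pushing it home; leave the multimeter, mug and screwdriver where they are.

Things in the scene. Friction and masses are not known exactly. Their poses are not given: they have to be found in the camera images.
- jig: Grey fixed block 135 x 120 x 30 mm high; a toothed pulley hub, 64 mm across (71 at its lower flange), 45 mm high, is clamped upright on its middle and cannot turn. Origin: centre of the underside, on the hub's axis; z up. A red bar lies on the block's top at its +x side; the hub's keyway points within 0.45 rad either side of +x, unread: look from above once the pot is off, or feel for it.
- seat (a point): Centre of the hub's flat top (mouth of the bore), 75 mm above the bench; axes as the jig. The vertical bore is 19 mm across; its one keyway, open at the top and as deep as the hub, is 10 mm wide and reaches 16 mm from the axis. A yellow mark on the hub's top, keyway to rim, shows it. Its angle varies (see jig) and is NOT this frame's x. The shaft is home when shoulder meets this point.
- ejector (a joint): How far the spring-loaded brass pin in the bore is pressed down, m: 0 when free, its top then 30 mm below the hub's top; 0.010 with the shaft home. It starts at 3 N and pushes back with about 8 N when the shaft is home, so the shaft rises if it is not pushed.
- shaft: Loose, 0.15 kg. Origin: centre of its lower tip; z up along it. Steel, 16 mm across, tapered in the last 4 mm, 40 mm from tip to shoulder. Brass key on its +x side, 6 mm wide, to 14 mm from the axis, from 14 mm above the tip up to the shoulder. The 14 mm below the key enter the bore at any angle; the key then rests on the hub until within about 0.12 rad of the keyway.
- shoulder (a point): Centre of the underside of the shaft's shoulder, a disc 40 mm across and 6 mm thick, 40 mm above the shaft's tip; axes as the shaft.
- shaft_grip (a point): Where to grip the shaft's orange head, on its axis, 72 mm above its tip; axes as the shaft. The head is a block 44 mm along x, 22 mm along y (grip across these), from the shoulder's top (46 mm above the tip) to 90 mm; keep the fingertips above the wider shoulder. A white dot on its top marks the key's (+x) side.
- holder: Fixed wooden block 90 x 80 x 55 mm high with a 32 mm round hole right through its middle, in which the shaft hangs by its shoulder (shoulder underside 55 mm above the bench). Origin: centre of its underside.
- pot: Blue open metal pot with a fixed bridge handle, about 0.22 kg; 60 mm across the base, 64 mm at the rim, 60 mm high. Origin: centre of its underside; z up. The handle's black bar runs along the pot's y over its middle, 12 mm wide (along x), 10 mm high, 64 mm free length, its centre 97 mm above the base, open space of 32 mm between the rim and the bar. At the start it stands on the hub's top.
- pot_grip (a point): Centre of the pot's handle bar, 97 mm above the pot's base; axes as the pot (bar along y).
- pad: Fixed round black rubber pad, 110 mm across, 3 mm high. Origin: centre of its underside. The pot goes in its middle.
- meter: Bystander: yellow multimeter lying flat, 140 x 75 x 45 mm high. Origin: centre of its underside.
- mug: Bystander: clear mug, 76 mm across, 85 mm high, handle at its +y. Origin: centre of its underside.
- screwdriver: Bystander: screwdriver lying along its x axis. Origin: on the bench under its middle.

How it is judged:
On the way, in this order (a step that is already met when the one before it is completed fails the run):
1. the pot stands upright on the middle of the pad and is let go (horizontal distance between pot and pad below 0.025 m and height (world z) of pot below 0.008 m and angle between pot's own z axis and vertical below 0.1 rad and contact force between the fingers and pot below 0.05 N), for 0.2 s.
2. the shaft's tip is in the bore (z of shaft in the frame of seat below -0.006 m and horizontal distance between shaft and seat below 0.004 m), for 0.05 s.
At the end, for the whole second after the job is handed in: Shaft home: shoulder within 2 mm of the hub top, axis within 3 mm, upright within 0.06 rad, pin pressed 7.5 mm or more; fingers still gripping the head (TCP within 30 mm of shaft_grip) and pushing; pot upright and let go, centred on the pad within 25 mm (all of step 1 and z of shoulder in the frame of seat between -0.003 and 0.002 m and horizontal distance between shoulder and seat below 0.003 m and angle between shaft's own z axis and vertical below 0.06 rad and value of joint ejector above 0.0075 m and contact force between the fingers and shaft above 2 N and distance between the grasp point and shaft_grip below 0.03 m); the arm keeps its last pose, push and grip.
It fails at once if the pot is tipped more than 0.5 rad (angle between pot's own z axis and vertical above 0.5 rad).
It fails at once if the pot is loose in the air, away from the hub and more than 20 mm up (dropped) (contact force between the fingers and pot below 0.05 N and height (world z) of pot above 0.02 m and horizontal distance between pot and seat above 0.04 m).
It fails at once if the meter is pushed more than 30 mm (distance of meter from where it was at the start of the episode above 0.03 m).
It fails at once if the mug is pushed more than 30 mm (distance of mug from where it was at the start of the episode above 0.03 m).
It fails at once if the screwdriver is pushed more than 30 mm (distance of screwdriver from where it was at the start of the episode above 0.03 m).
It also fails if it takes over 64 s, if anything falls off the work surface, if the arm or the gripper's body presses on something with over 40 N, if the wrist force passes 120 N, or if a joint passes its speed limit or range.

ROBOT

A 6-joint arm with a two-finger parallel gripper is mounted at the origin on the work surface. World frame = base frame: x ahead of the robot, y to its left, z up, the work surface at z = 0. Lengths are in m, angles in rad, forces in N, time in s.
With the tool pointing down it reaches from about 0.325 to 0.875 m from the base axis. Payload 4.4 kg.
Tool frame: the origin (TCP) lies between the finger pads, 19 mm behind the fingertips; this is the grasp point; z points along the fingers, y is the line along which they close (so a half turn about z gives the same grasp; the last joint's range is limited). The gripper opens to 85 mm and grips with 20 to 120 N. Pads are 22 mm wide; open, the fingers measure 114 mm over their backs; the gripper's body (76 mm by 85 mm) begins 54 mm behind the grasp point. The pads swing forward as they close: fully open they stand 13 mm farther back than shut.
Start: joints at [-1.476, 0.207, 1.542, -0, 1.393, -0.15], TCP at [0.14, -0.558, 0.25] pointing down, gripper open.
Joint ranges: [-2.73, 2.73], [-0.86, 2.22], [0.23, 2.46], [-1.11, 4.25], [0.08, 2.63], [-2.82, 2.82]. Speed limits (rad/s): [2.79, 2.79, 3.14, 3.14, 3.14, 3.14].

INTERFACE

Orientations are given as [roll, pitch, yaw] about the fixed x, y, z axes, in that order (R = Rz(yaw) Ry(pitch) Rx(roll)).
In Python, from rig import r gives the robot as it stands. The module is installed in compiled form; this text tells all that it offers. Calls block until the motion is done:
- r.reach(position, orientation): joint-space move of the TCP to a pose.
- r.move_linear(position, orientation=None, v=0.15, stop_force=None): straight line of the TCP; orientation=None keeps the orientation; v is the mean speed in m/s. With stop_force (N) it stops when the force on the tool has changed by that much, and returns True; else False.
- r.set_joints(angles): joint-space move.
- r.gripper_to(opening): finger opening in m; the grip force is fixed at half the most; returns when the fingers have stopped.
- r.dwell(seconds).
- r.solve_ik(position, orientation): joint angles nearest the present ones, or None.
- r.read_state(): the state.
- r.read_camera(name): name is "side" or "top"; returns (picture, depth): 400x640x3 uint8, red, green, blue; 400x640 float32, m along the optical axis (not along the pixel's ray), 0 where there is no reading.
- r.calibration(name): a dict with "K" (3x3 intrinsics, pixels), "rvec" (rotation vector, rad) and "tvec" (3), from world to camera coordinates, as OpenCV has them. Camera axes: x right, y down, z forward; pixel columns grow to the right and rows downward; lengths in m; the calibration is good to about 2 mm. A picture is of the moment at which its call begins. calibration takes no time and is no camera call.
A pose or a line that the arm cannot do raises r.MotionError and nothing moves.
- r.hand_in(): hands the job in; it is judged then, once.
Trained networks look in the newest picture that a camera, given by its name, has taken for a name from the list of things; names that differ only in an ending like _2 or _b are one class to them, and where a whole thing is asked for, a point or a joint stands for the part that bears it (a point fixed in the world has none). Each returns a list of dicts, best first, with "p" (0 to 1); they miss things now and then, are a little off and sometimes report something else, mostly with a low value. They report only what shows in the picture. A call takes as long as a camera call.
- r.trace(label, camera): "mask" (400x640 bool, what is visible of it).
- r.spot_point(label, camera): "centre" ([x, y, z] in m, in world coordinates, good to about 4 mm: a listed point, or the origin of a listed thing).
The state is a dict: "clock": time; "q": joint angles; "qd": joint speeds; "effort": joint torques, N m; "tcp_pos": TCP position; "ee_rot": TCP orientation; "contact_force": force on the tool from outside, world axes, zero at the start; "torque": the same for the moment, N m; "grip_width": finger opening in m; "finger_force": force on a finger pad.
Only numpy, scipy, OpenCV 4.12 (cv2) and the standard library are available. Lean on these libraries where they do the work, as an engineer would, in place of code of your own. Each camera call takes 0.05 s, during which the arm holds its last target. There are 200 camera calls.

## Working session

There is one attempt and no reset: what is moved stays moved. The work goes in short steps, each a Python script; the robot and the scene stay as the last script left them, time stands still between calls to the robot, and variables do not carry over. Pictures are saved under pics/ and viewed, at most 10 in all, crops included, and the job is handed in when it is done.

```bash
mkdir -p pics
cat > h.py <<'E'
import numpy as np, cv2
from rig import r
def snap(cam,name=None):
    im,d=r.read_camera(cam)
    if name: cv2.imwrite('pics/'+name,im[:,:,::-1])
    return im,d
def cloud(cam,d):
    c=r.calibration(cam);K=np.array(c['K']);R=cv2.Rodrigues(np.array(c['rvec'],float))[0];t=np.array(c['tvec']).ravel()
    v,u=np.mgrid[:d.shape[0],:d.shape[1]]
    P=np.stack([(u-K[0,2])/K[0,0]*d,(v-K[1,2])/K[1,1]*d,d],-1)
    return (P-t)@R
E
python3 - <<'E'
from h import *
for c in('top','side'):
    im,d=snap(c,c+'0.png'); k=r.calibration(c)
    R=cv2.Rodrigues(np.array(k['rvec'],float))[0]; print(c,-R.T@np.array(k['tvec']).ravel(),np.array(k['K'])[0,0])
    np.save(c+'0.npy',cloud(c,d))
    for n in['jig','pot','pot_grip','shaft','shaft_grip','holder','pad','meter','mug','screwdriver']:
        print(n,[(round(x['p'],2),np.round(x['centre'],3)) for x in r.spot_point(n,c)[:2]])
s=r.read_state();print(s['clock'],s['ee_rot'])
E
```

```text
top [ 0.42513361 -0.0166559   1.06332464] 446.7279789467837
jig [(0.97, array([ 0.574, -0.023, -0.001]))]
pot [(0.63, array([ 0.576, -0.019,  0.075])), (0.16, array([ 0.697, -0.278, -0.001]))]
pot_grip [(0.9, array([ 0.577, -0.02 ,  0.172])), (0.22, array([ 0.75 , -0.025, -0.002]))]
shaft [(0.72, array([0.486, 0.247, 0.015]))]
shaft_grip [(0.67, array([0.482, 0.246, 0.089])), (0.19, array([ 0.45 , -0.271, -0.001]))]
holder []
pad [(0.61, array([ 0.446, -0.268, -0.002]))]
meter [(0.81, array([ 0.749, -0.023, -0.002])), (0.3, array([0.482, 0.245, 0.089]))]
mug [(0.88, array([ 0.697, -0.276,  0.003])), (0.43, array([ 0.574, -0.02 ,  0.171]))]
screwdriver [(0.71, array([0.69 , 0.29 , 0.004]))]
side [ 0.38533285 -0.72714353  0.81990229] 432.59688183010377
jig [(0.58, array([ 0.576, -0.022, -0.001]))]
pot [(0.67, array([ 0.571, -0.022,  0.073]))]
pot_grip [(0.64, array([ 0.576, -0.02 ,  0.173]))]
shaft [(0.42, array([ 0.574, -0.022,  0.075]))]
shaft_grip [(0.84, array([0.482, 0.247, 0.086]))]
holder [(0.77, array([0.482, 0.242, 0.001])), (0.52, array([0.485, 0.245, 0.016]))]
pad [(0.62, array([ 0.446, -0.274,  0.002]))]
meter [(0.7, array([ 0.751, -0.023, -0.   ]))]
mug [(0.57, array([ 0.692, -0.275, -0.004]))]
screwdriver [(0.84, array([ 0.692,  0.295, -0.003]))]
1.1 [-3.14154687e+00  1.55461043e-05  2.45847426e-01]
```

View pics/top0.png

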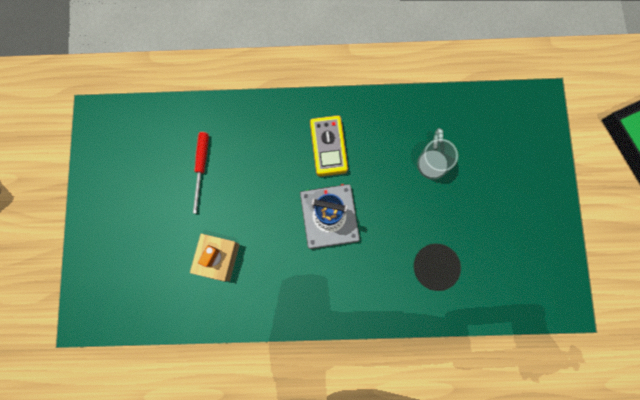

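View pics/side0.png

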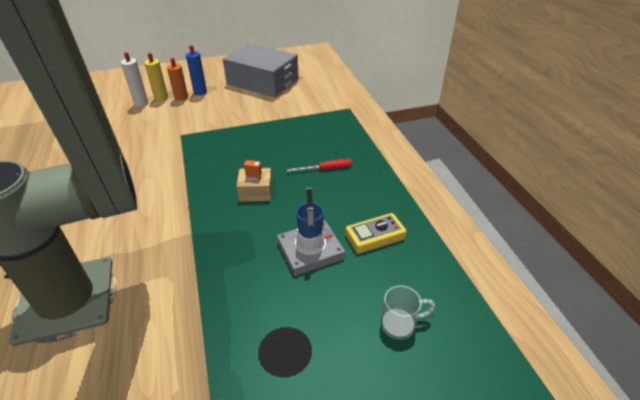

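Run:
```python
import numpy as np,cv2
P=np.load('top0.npy')
def rect(c,rad,z0,z1):
    m=(np.hypot(P[...,0]-c[0],P[...,1]-c[1])<rad)&(P[...,2]>z0)&(P[...,2]<z1)
    q=P[m][:,:2].astype(np.float32)
    print(len(q),cv2.minAreaRect(q*1000),q.mean(0), np.median(P[m][:,2]))
rect((.576,-.02),.06,.160,.195) # bar
rect((.482,.246),.04,.08,.105) # head
rect((.482,.246),.08,.045,.062) # holder
rect((.576,-.02),.12,.02,.045) # jig
rect((.446,-.27),.08,.0015,.012) # pad
```

```text
222 ((573.5682373046875, -23.643077850341797), (69.82079315185547, 12.330375671386719), 76.34221649169922) [ 0.5729346  -0.02340919] 0.17642701532327923
188 ((483.1260681152344, 241.8684539794922), (22.680566787719727, 44.02662658691406), 61.08818054199219) [0.4828145  0.23916571] 0.10277348899650421
1153 ((483.1236572265625, 242.09022521972656), (81.6630630493164, 90.0470962524414), 74.96054077148438) [0.4822394  0.23892103] 0.05466227996434814
2283 ((600.2892456054688, -20.75469970703125), (191.43724060058594, 119.89969635009766), 7.001046657562256) [ 0.5794187  -0.02475976] 0.030101372037502374
2111 ((446.02447509765625, -269.073974609375), (157.81761169433594, 157.44146728515625), 80.25255584716797) [ 0.4454251 -0.2713382] 0.003196613384834353
```

The top view shows the jig and pot at about (330,215), with the bar tilted about 76° from world x. The pad is at (437,267), the holder and orange head at (213,257), the meter at (328,145), the mug at (437,158) and the screwdriver at (200,170). This agrees with the network positions. Next I move the pot.

Run:
```python
from h import *
yaw=np.deg2rad(76.34); o=[np.pi,0,yaw]; g=[.5745,-.0225]
r.reach(g+[.25],o)
r.move_linear(g+[.172],o,v=.12)
print(r.gripper_to(0.0)); s=r.read_state();print(s['grip_width'],s['finger_force'],s['tcp_pos'])
r.move_linear(g+[.255],o,v=.12)
im,d=snap('side','lift.png')
s=r.read_state();print(s['grip_width'],s['contact_force'],s['clock'])
im,d=snap('top'); cv2.imwrite('pics/head.png',cv2.resize(im[225:290,180:250,::-1],None,fx=8,fy=8,interpolation=2))
```

```text
False
0.010914706578717343 58.78721058368683 [ 0.57447015 -0.02247345  0.17226762]
0.010718829293853913 [-0.53129621  0.17232081 -2.59822264] 5.9083
```

View pics/lift.png

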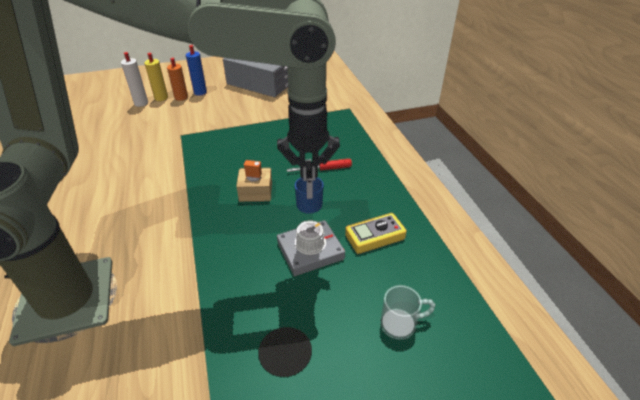

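View pics/head.png

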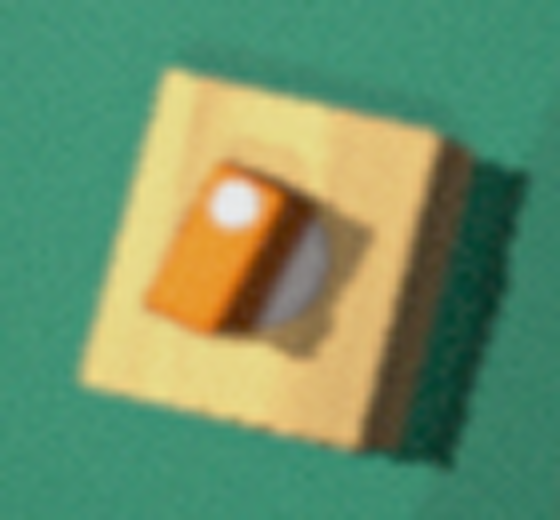

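The lift picture shows the pot hanging upright at (309,195) and clear of the hub at (312,235). In the crop the white dot is at (235,203), towards +x and right of the head's middle, so the key points to about -29°. Now I place the pot.

Run:
```python
from h import *
yaw=np.deg2rad(76.34); o=[np.pi,0,yaw]; g=[.446,-.270]
r.move_linear(g+[.2],o,v=.2)
r.dwell(.2)
r.move_linear(g+[.115],o,v=.1)
print(r.move_linear(g+[.096],o,v=.03,stop_force=4)); print(r.read_state()['tcp_pos'],r.read_state()['contact_force'])
r.gripper_to(.06)
r.move_linear(g+[.2],o,v=.15)
r.reach([.4828,.2418,.2],[np.pi,0,np.deg2rad(-28.9)])
for c in('side','top'):
    im,d=snap(c)
    print([(round(x['p'],2),np.round(x['centre'],3)) for n in('pot','pad') for x in r.spot_point(n,c)[:1]])
    np.save(c+'1.npy',cloud(c,d)); np.save(c+'1im.npy',im)
    if c=='side':cv2.imwrite('pics/s1.png',im[:,:,::-1])
    else: cv2.imwrite('pics/hub.png',cv2.resize(im[170:260,290:370,::-1],None,fx=6,fy=6,interpolation=2))
s=r.read_state();print(s['q'],s['clock'])
```

```text
True
[ 0.44577215 -0.26999157  0.10019579] [-1.41969739  0.14645729  4.76480302]
[(0.82, array([ 0.445, -0.268,  0.002])), (0.68, array([ 0.444, -0.269,  0.003]))]
[(0.55, array([ 0.445, -0.267,  0.001])), (0.58, array([ 0.45 , -0.27 , -0.004]))]
[3.03479061e-01 1.79484890e-01 1.68137752e+00 2.73675789e-06
 1.28067069e+00 2.37909740e+00] 13.3167
```

View pics/s1.png

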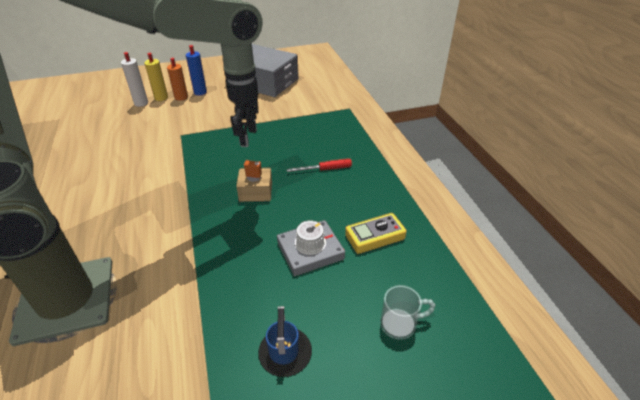

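View pics/hub.png

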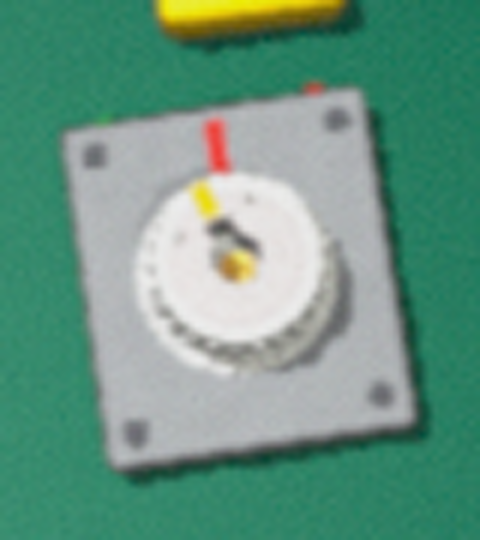

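The side view shows the pot standing upright in the middle of the pad at (283,345). In the hub crop the bore is at (235,265) and the yellow mark at (203,198). Next I measure both and grasp the shaft.

Run:
```python
from h import *
for c in('top','side'):
    P=np.load(c+'1.npy'); im=np.load(c+'1im.npy')
    dist=np.hypot(P[...,0]-.574,P[...,1]+.023)
    m=(dist<.06)&(abs(P[...,2]-.075)<.004)
    q=(P[m][:,:2]*1000).astype(np.float32); (cx,cy),rad=cv2.minEnclosingCircle(q); rc=cv2.minAreaRect(q)
    print(c,m.sum(),'circ',cx,cy,rad,'rect',rc,'medz',np.median(P[m][:,2]))
    h=cv2.cvtColor(im,cv2.COLOR_RGB2HSV)
    y=m&(h[...,0]>20)&(h[...,0]<35)&(h[...,1]>120)&(dist>.014)
    yc=P[y].mean(0)*1000; print('yellow',y.sum(),yc,'ang',np.arctan2(yc[1]-rc[0][1],yc[0]-rc[0][0]))
    b=(dist<.13)&(abs(P[...,2]-.030)<.004)&(P[...,0]<.66)
    print('jig',cv2.minAreaRect((P[b][:,:2]*1000).astype(np.float32)))
r.gripper_to(.06)
g=[.4828,.2418]; o=[np.pi,0,np.deg2rad(-28.9)]
# shaft_grip at z=.055-.040+.072=.087; fingertips 19 below -> .068 (> shoulder top .061)
print(r.move_linear(g+[.088],o,v=.12,stop_force=8))
r.gripper_to(0.); s=r.read_state();print(s['grip_width'],s['tcp_pos'],s['contact_force'])
r.move_linear(g+[.19],o,v=.12)
s=r.read_state();print(s['grip_width'],s['tcp_pos'],s['contact_force'],s['clock'])
for c in('side','top'):
    snap(c); print([(n,round(x['p'],2),np.round(x['centre'],3)) for n in('shaft','shaft_grip','shoulder') for x in r.spot_point(n,c)[:1]])
im,d=snap('side'); cv2.imwrite('pics/held.png',cv2.resize(im[60:220,180:340,::-1],None,fx=3.5,fy=3.5,interpolation=2))
```

```text
top 541 circ 572.6019287109375 -24.401901245117188 31.840208053588867 rect ((572.8319091796875, -24.602779388427734), (60.5860481262207, 61.559017181396484), 87.77996063232422) medz 0.0746398160806727
yellow 13 [594.35937872 -12.45842048  75.70470662] ang 0.5136291966736596
jig ((572.5003051757812, -24.086624145507812), (135.19314575195312, 119.72181701660156), 7.012890815734863)
side 378 circ 573.7026977539062 -22.978239059448242 32.569644927978516 rect ((573.3155517578125, -22.603591918945312), (64.2139892578125, 60.504981994628906), 72.83172607421875) medz 0.07490975302687869
yellow 5 [596.95831104  -8.92552924  75.10071541] ang 0.524483665061304
jig ((573.5674438476562, -22.65509033203125), (135.1387176513672, 122.6783218383789), 6.691117286682129)
False
0.021401524566398114 [0.48365727 0.2421569  0.08897055] [-0.39192106  0.26787896  3.16193707]
0.02168937373001363 [0.48191893 0.24151968 0.18882941] [-0.48214892 -0.2342714  -2.2742792 ] 16.0417
[('shaft', 0.5, array([0.483, 0.24 , 0.116])), ('shaft_grip', 0.64, array([ 0.447, -0.27 ,  0.1  ])), ('shoulder', 0.83, array([0.481, 0.244, 0.155]))]
[('shaft', 0.56, array([0.482, 0.242, 0.152])), ('shaft_grip', 0.57, array([0.478, 0.242, 0.191])), ('shoulder', 0.38, array([0.484, 0.236, 0.152]))]
```

View pics/held.png

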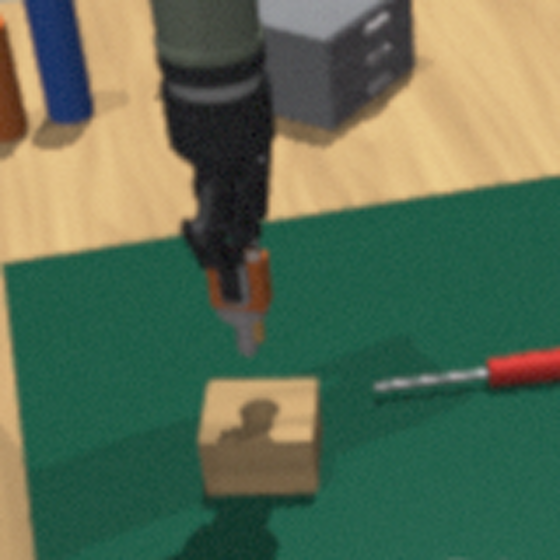

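The shaft is held vertically at crop (245,300). The two cameras agree on a keyway angle of about 0.52 rad and a hub at about (0.573,-0.0236). Now I insert it, with a small search if the tip misses the bore.

```bash
cat > ins.py <<'E'
from h import *
o=[np.pi,0,.52]; c=np.array([.573,-.0236])
r.move_linear([.5,.15,.2],[np.pi,0,0.],v=.2)
r.reach([*c,.2],o); r.dwell(.2)
offs=[(0,0)]+[(a*np.cos(t),a*np.sin(t)) for a in(.0015,.003) for t in np.arange(0,6.2,np.pi/3 if a<.002 else np.pi/4)]
for i,(a,b) in enumerate(offs):
    p=c+[a,b]
    r.move_linear([*p,.152],o,v=.1)
    hit=r.move_linear([*p,.137],o,v=.03,stop_force=5)
    s=r.read_state(); print(i,hit,np.round(p,4),s['tcp_pos'].round(4),s['contact_force'].round(1),s['torque'].round(2),round(s['clock'],1))
    if s['tcp_pos'][2]<.141: break
    if s['clock']>38: break
E
python3 ins.py
```

```text
0 True [ 0.573  -0.0236] [ 0.5738 -0.0227  0.1444] [ 1.   2.2 -1.4] [ 0.49 -0.38 -0.01] 19.2
1 True [ 0.5745 -0.0236] [ 0.5744 -0.0228  0.1449] [1.2 2.2 0.5] [ 0.48 -0.3  -0.01] 19.8
2 False [ 0.5738 -0.0223] [ 0.5735 -0.0219  0.1365] [ 1.5  2.7 -3.1] [ 0.5  -0.28 -0.01] 20.7
```

Run:
```python
from h import *
o=[np.pi,0,.52]
def st(t):
    s=r.read_state(); print(t,s['tcp_pos'].round(4),s['contact_force'].round(1),s['torque'].round(2),round(s['grip_width'],4),round(s['clock'],1)); return s
p=[.5742,-.0212]
r.move_linear([*p,.137],o,v=.03); st('shift')
hit=r.move_linear([*p,.125],o,v=.03,stop_force=8); st(hit)
```

```text
shift [ 0.5741 -0.0216  0.1371] [-0.  -0.6 -1.3] [-0.   -0.01  0.06] 0.0214 20.9
False [ 0.574  -0.0212  0.1247] [ 1.  -0.3 -0.5] [ 0.04 -0.02 -0.01] 0.0214 21.5
```

The tip is past the 14 mm key start, so the key is in the keyway. Next I push it home.

Run:
```python
from h import *
o=[np.pi,0,.52]
def st(t):
    s=r.read_state(); print(t,s['tcp_pos'].round(4),s['contact_force'].round(1),s['torque'].round(2),round(s['grip_width'],4),round(s['clock'],1)); return s
p=[.5742,-.0212]
hit=r.move_linear([*p,.113],o,v=.03,stop_force=20); st(hit)
hit=r.move_linear([*p,.100],o,v=.02,stop_force=22); st(hit)
r.dwell(.5); st('settled')
im,d=snap('side'); cv2.imwrite('pics/home.png',cv2.resize(im[180:290,250:370,::-1],None,fx=5,fy=5,interpolation=2))
print([(n,round(x['p'],2),np.round(x['centre'],3)) for n in('shoulder','pot') for x in r.spot_point(n,'side')[:1]])
```

```text
False [ 0.575  -0.0214  0.1138] [-0.6 -0.6  3.7] [-0.06 -0.07 -0.  ] 0.0214 22.0
True [ 0.5751 -0.0213  0.1094] [-2.   0.5  6.3] [ 0.07  0.34 -0.01] 0.021 22.4
settled [ 0.5751 -0.0213  0.1095] [-1.9 -1.2  6.2] [ 0.05  0.25 -0.02] 0.0212 22.9
[('shoulder', 0.5, array([ 0.75 , -0.026,  0.003])), ('pot', 0.87, array([ 0.447, -0.267,  0.   ]))]
```

View pics/home.png

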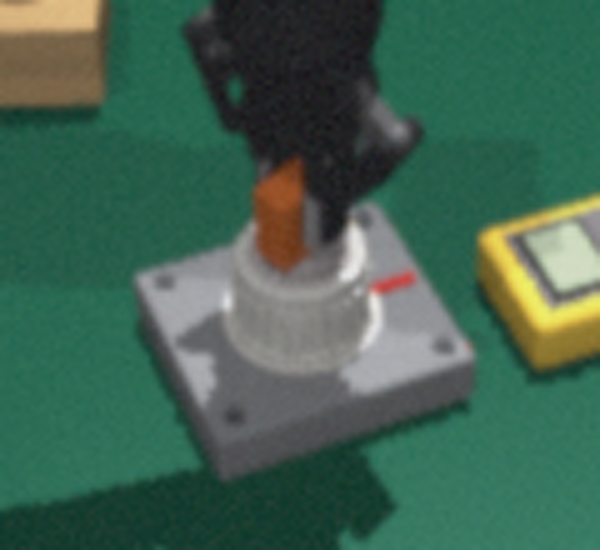

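The picture shows the head over the hub at (285,215) with the shoulder at or close to the hub's top. The 8.5 N reading could be the spring alone, so I push further in small steps and watch how fast the force rises.

Run:
```python
from h import *
p=[.575,-.0213]; o=[np.pi,0,.52]
for z in(.109,.108,.107,.106,.105,.104):
    r.move_linear([*p,z],o,v=.01); r.dwell(.25)
    s=r.read_state(); print(z,s['tcp_pos'].round(4),s['contact_force'].round(1),s['torque'].round(2),round(s['grip_width'],4),round(s['clock'],1))
    if s['contact_force'][2]>22: break
```

```text
0.109 [ 0.5751 -0.0213  0.1094] [-0.7 -0.7  5.3] [0.02 0.12 0.02] 0.0213 23.6
0.108 [ 0.5752 -0.0214  0.109 ] [-1.5 -0.6  8. ] [0.04 0.27 0.  ] 0.0211 24.1
0.107 [ 0.5752 -0.0213  0.109 ] [-4.1  0.9 14.1] [ 0.11  0.74 -0.01] 0.021 24.6
0.106 [ 0.5752 -0.0214  0.1089] [-6.2  0.1 18.7] [ 0.18  1.08 -0.01] 0.0211 25.1
0.105 [ 0.5752 -0.0213  0.109 ] [-8.6  1.  23.5] [ 0.32  1.47 -0.03] 0.0213 25.6
```

TCP stays at 0.109 m while the force climbs, so the shoulder is seated on the hub. That height also matches the grip offset measured at the grasp. I ease to a moderate push and hand in.

Run:
```python
from h import *
r.move_linear([.5744,-.0213,.1062],[np.pi,0,.52],v=.01); r.dwell(.4)
s=r.read_state(); print(s['tcp_pos'].round(4),s['contact_force'].round(1),s['torque'].round(2),s['ee_rot'],s['finger_force'],round(s['clock'],1))
if s['contact_force'][2]>8 and s['tcp_pos'][2]<.1095: print(r.hand_in())
```

```text
[ 0.5752 -0.0214  0.109 ] [-4.7  0.8 15.8] [0.22 0.82 0.03] [ 3.14055680e+00 -1.18509681e-03  5.20209656e-01] 61.44698739051819 26.3
the job is handed in; nothing more can be done
None
```

The job is handed in at about 26 s on the robot's clock: the pot stands upright on the middle of the pad, and the shaft is keyed and pushed home, with the head still gripped and about 16 N of push held; the verdict itself was not reported back.

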